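# Hang the work lamp over the routed panel

### The arm

A 7-joint arm with a two-finger parallel gripper is mounted at the origin on the work surface. World frame = base frame: x ahead of the robot, y to its left, z up, the work surface at z = 0. Lengths are in m, angles in rad, forces in N, time in s.
With the tool pointing down it reaches from about 0.4 to 0.9 m from the base axis. Payload 5.6 kg.
Tool frame: the origin (TCP) lies at the very end of the fingers, on their centre line; the grasp point (between the pads) lies 19 mm behind it; z points along the fingers, y is the line along which they close (so a half turn about z gives the same grasp; the last joint's range is limited). The gripper opens to 92 mm and grips with 3 to 60 N. Pads are 20 mm wide; open, the fingers measure 128 mm over their backs; the gripper's body (75 mm by 189 mm) begins 69 mm behind the grasp point.
Start: joints at [-1.181, 0.468, -0.012, 1.603, 0.006, 1.071, -0.056], TCP at [0.273, 0.59, 0.215] pointing down, gripper open.
Joint ranges: [-2.53, 2.53], [-0.31, 2.02], [-1.57, 1.55], [0.28, 2.44], [-1.29, 4.43], [0.15, 1.84], [-2.92, 2.92]. Speed limits (rad/s): [2.57, 2.57, 3.14, 3.14, 3.14, 3.14, 3.14].

### API

Orientations are given as a unit quaternion [w, x, y, z].
In Python, from bench import robot gives the robot as it stands.
- The arm moves only by the tool servo_tool, never from a script. Its argument "motion" is a list of rows, each a list of 5 numbers: the opening, from -1 (shut) to 1 (fully open), then the shift along the tool's x, y, z in m, then the turn about the tool's z in degrees. In form: [[claw, dx, dy, dz, turn], ...]. A call has exactly 10 rows; each row shifts and turns the commanded pose from where the row before left it, along the tool's axes as they then stand; what a row does not reach is not made up. A row lasts 1/12 s, in which the tool goes at most 41.7 mm and 7.16 degrees, less where a joint would pass 70% of its speed; a pose out of reach is approached as far as the arm can. A call is refused whole if a number of a shift passes 0.0417 or a number of a turn 7.16, either way. A call with a gripper value outside its range is refused whole. The fingers move at their own pace and stop on an object; the grip force is fixed at half the most. Time passes only in rows, so rows that do not move let the fingers close, or fill a call up. It gives the time, the measured TCP pose, the force, the opening and the grip force at its end, in the units of the state.
- robot.sense(): the state, without advancing time (a new reading comes with each control period).
- robot.camera(name): name is "scene" or "top" or "wrist"; returns the picture (384x512x3 uint8, blue, green, red); there is no depth.
- robot.camera_params(name): a dict with "vertical_fov" (degrees; the focal length in pixels is half the picture's height over the tangent of half this angle, whatever the lens; pixels are square), "cx", "cy" (the principal point, pixels), "xyz" and "attitude" of the camera in the world. Camera axes: x right, y up, looking along -z (the intrinsics and any distortion apply to the point x, -y, -z); pixel columns grow to the right and rows downward; lengths in m; the calibration is good to about 2 mm. A picture is of the moment at which its call begins: read the wrist's pose just before it. camera_params takes no time and is no camera call; for the wrist camera it gives the pose at the moment of the call.
- robot.sign_off(): hands the job in; it is judged then, once.
Trained networks look in the newest picture that a camera, given by its name, has taken for a name from the list of things; names that differ only in an ending like _2 or _b are one class to them, and where a whole thing is asked for, a point or a joint stands for the part that bears it (a point fixed in the world has none). Each returns a list of dicts, best first, with "confidence" (0 to 1); they miss things now and then, are a little off and sometimes report something else, mostly with a low value. They report only what shows in the picture. A call takes as long as a camera call. They do not tell look-alikes from the thing itself.
- robot.masks_of(camera, target): "mask" (384x512 bool, what is visible of it) and "box" ([centre column, centre row, width, height] in pixels, round what is visible of it).
- robot.tip_of(camera, target): "uv" ([column, row] in pixels: a listed point, or the origin of a listed thing).
The state is a dict: "t": time; "qpos": joint angles; "joint_velocities": joint speeds; "tau": joint torques, N m; "tool_pos": TCP position; "tcp_rot": TCP orientation; "contact_force": force on the tool from outside, world axes, zero at the start; "ft_torque": the same for the moment, N m; "width": opening from 0.0 (shut) to 1.0 (fully open); "grasp_force": force on a finger pad.
Only numpy, scipy, OpenCV 4.12 (cv2) and the standard library are available. Lean on these libraries where they do the work, as an engineer would, in place of code of your own. Each camera call takes 0.05 s, during which the arm holds its last target. There are 200 camera calls.

### The job

Swing the lamp arm round until its two-pronged hook is over the middle of the beech panel pinned to the bench, then hang the LED work lamp on it by its carrying bar, laid across both prongs. While you still hold the lamp, tug it down gently, with about a kilogram's pull, to be sure the hook has it; then let go and leave it hanging still over the panel, with everything else on the bench left where it was.

Things in the scene. Friction and masses are not known exactly. Their poses are not given: they have to be found in the camera images.
- lamp_arm (a joint): swivel of the lamp arm about its upright post, rad. 0: the arm points along the post's own -x (about towards the robot); positive swings the hook to the robot's left (+y). Turns with light friction (about 1 N sideways at the hook) between -1.3 and 1.3 and stays where it is left
- post_top (a point): top of the fixed upright steel post (22 mm across, on a round foot of 84 mm), on the swivel's axis at the rod's height, 262 mm above the bench. The hub on it is 34 mm across and reaches 27 mm higher
- hook_seat (a point): midway between the lowest points (seats) of the hook's two prongs, on their centrelines, 220 mm out from the swivel axis, 254 mm above the bench. Turns with the arm: +x along the rod from hook to post, z up. The prongs are 8 mm bars along x at y = +42 and -42 mm; outward (-x) of the seats they rise to free tips 26 mm farther out and 12 mm higher (centrelines)
- hook_rod: steel rod of the lamp arm with the two-pronged hook; origin on the swivel axis. A level bar 10 mm thick, 262 mm above the bench, free to grasp from above 30 to 130 mm out from the axis; at 150 mm an 8 mm cross bar carries the prongs, which run on level and dip 8 mm to the seats. Nothing stands above. Springy: the hook dips about 1 mm per newton of pull
- panel_mid (a point): centre of the upper face of the beech panel (170 x 130 mm, 27 mm thick, with a shallow routed pocket), which is fixed to the bench by four round dogs 36 mm high along its long sides. Its x runs along the 170 mm side
- lamp_mid (a point): the rechargeable LED floodlight standing upright on its tubular stand: its centre, 90 mm above its underside. z up, light panel on its -x side, tipped down. Black head 146 mm wide (y), within 48 mm of the axis in x, 22 to 122 mm up; two side tubes and skids of 12 mm, 176 mm apart over all (204 over the side knobs), skids 122 mm long; 181 mm tall. 0.37 to 0.65 kg
- lamp_bar (a point): middle of the lamp's carrying bar, the level top of its stand, 173 mm above its underside (83 mm above lamp_mid): along the lamp's y, straight for 136 mm, 12 mm thick (a rubber sleeve of 90 mm looks 16). 45 mm free below it to the head; free on all sides. It is hung by laying this bar across both prongs; then this point is about 10 mm above hook_seat
- lamp: the same lamp; origin at the centre of its underside
- router_mid (a point): palm router standing on its round base, 90 mm across, 198 mm tall; point at mid-height
- glue_mid (a point): white glue bottle standing, 54 mm across, 165 mm tall; point at mid-height
- mallet_mid (a point): joiner's wooden mallet lying flat, 240 mm long, 56 mm thick; point at its middle
- square_mid (a point): try square lying flat, wooden stock 115 mm, steel blade 150 mm, 18 mm thick; point in the stock's middle
- sander_mid (a point): cork sanding block, 72 x 117 x 30 mm; point at its centre
- offcut_mid (a point): softwood offcut, 95 x 45 x 45 mm; point at its centre
- clamp_mid (a point): steel bar clamp lying flat, 250 mm long, about 30 mm thick; point midway along its sliding jaw
Mind the look-alikes: they are no part of the job. There is more than one size of the part that bears panel_mid; the job needs the middle-sized.

How it is judged:
On the way, in this order (a step that is already met when the one before it is completed fails the run):
1. the arm is swung round: the hook within 50 mm (seen from above) of the panel's middle (horizontal distance between hook_seat and panel_mid below 0.05 m), for 0.2 s.
2. the lamp's bar lies in the hook and, with the fingers still on the lamp, it is tugged down: the hook bears more than 8 N (distance between lamp_bar and hook_seat below 0.025 m and horizontal distance between hook_seat and panel_mid below 0.05 m and contact force between lamp and hook_rod above 8 N and contact force between the fingers and lamp above 1 N), for 0.2 s.
At the end, for the whole second after the job is handed in: The lamp hangs by its bar in the hook (bar's middle within 25 mm of the point between the seats, hook bearing over 2 N), upright within 0.2 rad, at rest (under 0.06 m/s, 0.6 rad/s), the hook within 50 mm of the panel's middle seen from above (distance between lamp_bar and hook_seat below 0.025 m and horizontal distance between hook_seat and panel_mid below 0.05 m and contact force between lamp and hook_rod above 2 N and angle between lamp's own z axis and vertical below 0.2 rad and linear speed of lamp below 0.06 m/s and angular speed of lamp below 0.6 rad/s); the robot touches nothing.
It fails at once if the hook is wrenched: more than 25 N between lamp and hook (contact force between lamp and hook_rod above 25 N).
It fails at once if another tool on the bench is shifted by more than 30 mm (distance of any of router_mid, glue_mid, mallet_mid, square_mid, sander_mid, offcut_mid, clamp_mid from where it was at the start of the episode above 0.03 m).
It also fails if it takes over 64 s, if anything falls off the work surface, if the arm or the gripper's body presses on something with over 40 N, if the wrist force passes 120 N, or if a joint passes its speed limit or range.

## Working session

There is one attempt and no reset: what is moved stays moved. The work goes in short steps, Python scripts to look and compute and a tool call to move; the robot and the scene stay as the last step left them, time stands still between calls to the robot, and variables do not carry over. Pictures are saved under pics/ and viewed, at most 10 in all, crops included, and the job is handed in when it is done.

Besides the shell and the picture viewer there is one more tool, called after "Call:" as name(argument=value, ...), one argument or row to a line, values as JSON. servo_tool: Moves the arm, as the interface text tells. Its arguments: {"type":"object","properties":{"motion":{"type":"array","items":{"type":"array","items":{"type":"number"}}}},"required":["motion"]}

```bash
mkdir -p pics
cat > h.py <<'E'
import numpy as np, cv2
from scipy.spatial.transform import Rotation as R
from bench import robot
def rot(q): return R.from_quat([q[1],q[2],q[3],q[0]]).as_matrix()
def ray(cam,uv,p=None):
    p=p or robot.camera_params(cam); f=192/np.tan(np.radians(p["vertical_fov"])/2)
    d=np.array([(uv[0]-p["cx"])/f,-(uv[1]-p["cy"])/f,-1.]); return np.array(p["xyz"]),rot(p["attitude"])@d
def onz(cam,uv,z,p=None):
    o,d=ray(cam,uv,p); return o+d*(z-o[2])/d[2]
def proj(cam,X,p=None):
    p=p or robot.camera_params(cam); f=192/np.tan(np.radians(p["vertical_fov"])/2)
    c=rot(p["attitude"]).T@(np.array(X)-p["xyz"]); return np.array([p["cx"]+f*c[0]/-c[2],p["cy"]-f*c[1]/-c[2]])
E
python3 - <<'E'
from h import *
for c in ("scene","top","wrist"):
    p=robot.camera_params(c); print(c,p)
    cv2.imwrite(f"pics/{c}0.png",robot.camera(c))
a=[cv2.imread(f"pics/{c}0.png") for c in ("scene","top")]
for c in ("scene","top"):
  for n,z in (("post_top",.262),("hook_seat",.254),("panel_mid",.027),("lamp_mid",.09),("lamp_bar",.173),("router_mid",.1),("glue_mid",.08),("mallet_mid",.028)):
    for d in robot.tip_of(c,n)[:4]:
        print(c,n,np.round(d["uv"],1),round(d["confidence"],2),np.round(onz(c,d["uv"],z),3))
s=robot.sense(); print(s["t"],s["tool_pos"],s["tcp_rot"],s["contact_force"],s["width"])
E
```

```text
scene {'vertical_fov': 51.4849066660566, 'cx': 250.41196583909823, 'cy': 195.75010509139778, 'xyz': array([ 1.06828985, -0.59871069,  1.06223213]), 'attitude': array([0.85721469, 0.31837133, 0.13991918, 0.37979638])}
top {'vertical_fov': 54.30124506605981, 'cx': 254.24795436489387, 'cy': 197.4096081487066, 'xyz': array([ 0.37067166, -0.08606417,  1.32583388]), 'attitude': array([-0.70430425, -0.03690065,  0.04117467,  0.70774184])}
wrist {'vertical_fov': 70.04330715790044, 'cx': 251.7333314332501, 'cy': 194.32919821424255, 'xyz': array([0.19817255, 0.62483782, 0.38394816]), 'attitude': array([ 0.83349044, -0.12202263, -0.07739615,  0.53330479])}
scene post_top [352.  208.8] 0.69 [0.769 0.03  0.262]
scene post_top [146.9 336.7] 0.4 [ 0.698 -0.545  0.262]
scene post_top [179.3 253.6] 0.32 [ 0.58  -0.38   0.262]
scene post_top [374.8 185.5] 0.2 [0.759 0.14  0.262]
scene hook_seat [327.3 151. ] 0.83 [0.578 0.157 0.254]
scene hook_seat [175.4 237.1] 0.18 [ 0.53  -0.357  0.254]
scene panel_mid [274.2 223.4] 0.95 [ 0.55  -0.021  0.027]
scene panel_mid [112.1 228.2] 0.79 [ 0.215 -0.419  0.02
[... 722 characters left out ...]
]
top lamp_mid [196.8 238.2] 0.72 [0.374 0.095 0.09 ]
top lamp_mid [166.6 167.9] 0.57 [0.608 0.199 0.09 ]
top lamp_bar [332.2 206.2] 0.61 [ 0.47  -0.334  0.173]
top router_mid [142.1 141.4] 0.91 [0.697 0.28  0.1  ]
top router_mid [277.1 242.4] 0.53 [ 0.359 -0.167  0.1  ]
top router_mid [229.  187.2] 0.15 [ 0.541 -0.011  0.1  ]
top glue_mid [330. 207.] 0.65 [ 0.475 -0.347  0.08 ]
top glue_mid [130.2 210.9] 0.62 [0.466 0.319 0.08 ]
top glue_mid [302.7 133.3] 0.28 [ 0.728 -0.261  0.08 ]
top mallet_mid [304.4 132.1] 0.9 [ 0.748 -0.274  0.028]
0.95 [0.27266114 0.59007169 0.21461474] [1.97942182e-05 2.14752846e-01 9.76668426e-01 3.00126292e-05] [0.4848088  0.16964332 0.2823324 ] 0.9987396463792696
```

View pics/scene0.png

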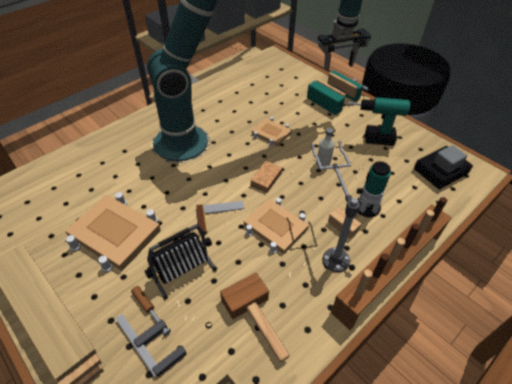

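View pics/top0.png

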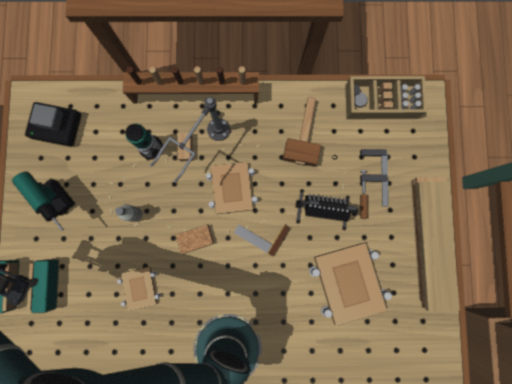

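The scene holds three panels: large at top (350,283), middle-sized at (231,188), small at (139,289). There is one lamp at top (328,208), with the clamp at (375,178). The hook sits at about (170,160), close to the router at (142,141) and the drill at (45,195). The post is at (210,105). By its size I choose the panel at (231,188). Next I'll measure the sizes and look at a close crop.

```bash
cat >> h.py <<'E'
def tri(uvs):
    A=np.zeros((3,3));b=np.zeros(3)
    rs=[ray(c,u) for c,u in uvs]
    for o,d in rs:
        d=d/np.linalg.norm(d);P=np.eye(3)-np.outer(d,d);A+=P;b+=P@o
    X=np.linalg.solve(A,b); return X,[np.round(proj(c,X)-u,1) for c,u in uvs]
E
python3 - <<'E'
from h import *
robot.camera("top");robot.camera("scene")
for n,t,s in (("post",(207.7,105.4),(352,208.8)),("hook",(170.4,167.7),(327.3,151)),("panel",(230.4,189),(274.2,223.4)),("lampmid",(328.7,209.7),(179.7,254)),("bar",(332.2,206.2),(171.5,233))):
    print(n,*tri([("top",np.array(t)),("scene",np.array(s))]))
for m in robot.masks_of("top","panel_mid")[:4]:
    c=max(cv2.findContours(m["mask"].astype(np.uint8),0,2)[0],key=len)[:,0]
    w=np.array([onz("top",u,.027)[:2] for u in c],np.float32); print("panel",m["confidence"],m["box"],cv2.minAreaRect(w))
im=cv2.imread("pics/top0.png")
a=cv2.resize(im[80:240,120:400],None,fx=2.85,fy=2.85,interpolation=2); cv2.imwrite("pics/c1.png",a)
E
```

```text
post [0.76456439 0.04252307 0.24829894] [array([0.5, 0.5]), array([ 0.8, -0.2])]
hook [0.57867031 0.15144428 0.25681012] [array([-0.7, -0.6]), array([-0.9,  0.2])]
panel [ 0.54483951 -0.01216488  0.01506691] [array([0.5, 0.4]), array([ 0.7, -0.1])]
lampmid [ 0.46973056 -0.33611421  0.08415628] [array([-1.7, -1.1]), array([-2.3,  0.1])]
bar [ 0.46769341 -0.33407666  0.18465342] [array([0.7, 0.4]), array([ 1., -0.])]
panel 0.76 [231.6, 188.0, 53.0, 52.2] ((0.5494952201843262, -0.014485009014606476), (0.17189368605613708, 0.16840645670890808), 6.544455528259277)
panel 0.69 [195.5, 238.9, 38.6, 28.3] ((0.3723151981830597, 0.11203990876674652), (0.07197645306587219, 0.11875978112220764), 18.084957122802734)
```

View pics/c1.png

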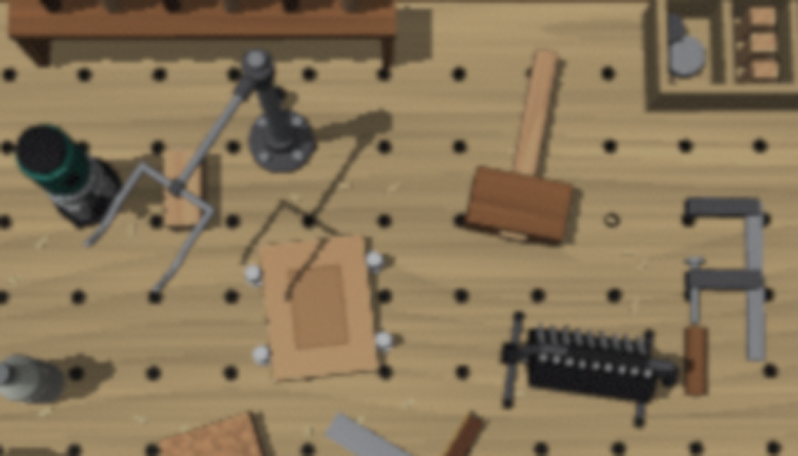

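The crop confirms the middle-sized panel: pocket at crop (320,307), four dogs, no other panel close to that size. The prong tips are at crop (92,243) and (157,291), the hub at (257,60), and the lamp at about (590,360).

Run:
```python
from h import *
g=lambda u,v,z:onz("top",(120+u/2.85,80+v/2.85),z)[:2]
hub=g(257,60,.289);t1=g(92,243,.266);t2=g(157,291,.266);cb=g(177,187,.262)
print(hub,t1,t2,cb,np.linalg.norm(t1-t2),np.linalg.norm(cb-hub),np.linalg.norm((t1+t2)/2-hub))
d=(t1+t2)/2-hub; d2=cb-hub; print(np.degrees(np.arctan2(d[1],d[0])),np.degrees(np.arctan2(d2[1],d2[0])))
print(g(320,307,.025))
s=robot.sense();print(s["t"],rot(s["tcp_rot"]))
```

```text
[0.76412473 0.03224659] [0.58240911 0.19949179] [0.53324953 0.1332063 ] [0.64075488 0.11564166] 0.08252533732166586 0.14891224196444303 0.24605133965775264
146.97409401636662 145.9422462005414
[ 0.54946732 -0.01749959]
1.1 [[-9.07759206e-01  4.19491626e-01 -7.92284785e-06]
 [ 4.19491626e-01  9.07759206e-01 -1.75578347e-05]
 [-1.73326565e-07 -1.92618545e-05 -1.00000000e+00]]
```

```bash
cat >> h.py <<'E'
def plan(wps,claw,th=None,pos=None):
    """wps: list of (x,y,z,theta_deg of tool y,nrows); prints rows along tool axes"""
    s=robot.sense(); r=rot(s["tcp_rot"])
    th=np.degrees(np.arctan2(r[1,1],r[0,1])) if th is None else th
    p=np.array(s["tool_pos"] if pos is None else pos); rows=[]
    for x,y,z,t,n in wps:
        d=(np.array([x,y,z])-p)/n; dt=(t-th)/n
        for i in range(n):
            a=np.radians(th); X=np.array([-np.sin(a),np.cos(a)]);Y=np.array([np.cos(a),np.sin(a)])
            rows.append([claw,round(d[:2]@X,4),round(d[:2]@Y,4),round(-d[2],4),round(-dt,2)]); th+=dt
        p=np.array([x,y,z])
    for i in range(0,len(rows),10): print(str(rows[i:i+10]).replace(" ",""))
E
python3 - <<'E'
from h import *
plan([(.35,.5,.34,55,4),(.708,.129,.34,-10.6,16),(.708,.129,.243,-10.6,10)],-1)
o=[.708,.129,.243]
P=[.764,.032];w=[]
for f in np.linspace(146.5,192.3,10):
    a=np.radians(f);k=np.radians(abs(f-169.4));h=.005+.01*np.cos(k)+.018*np.sin(k)
    w.append((P[0]+.1*np.cos(a)+h*np.sin(a),P[1]+.1*np.sin(a)-h*np.cos(a),.243,-10.6,2 if f<147 else 1))
w=[ (x,y,z,t,3 if i==0 else 3 if i%1==0 else 1) for i,(x,y,z,t,n) in enumerate(w)]
print([np.round(q[:2],3) for q in w]);plan(w,-1,-10.6,o)
E
```

```text
[[-1,np.float64(-0.027),np.float64(-0.0123),np.float64(-0.0314),np.float64(2.55)],[-1,np.float64(-0.0275),np.float64(-0.0111),np.float64(-0.0314),np.float64(2.55)],[-1,np.float64(-0.028),np.float64(-0.0099),np.float64(-0.0314),np.float64(2.55)],[-1,np.float64(-0.0284),np.float64(-0.0086),np.float64(-0.0314),np.float64(2.55)],[-1,np.float64(-0.0316),np.float64(-0.0062),np.float64(-0.0),np.float64(4.1)],[-1,np.float64(-0.032),np.float64(-0.0039),np.float64(-0.0),np.float64(4.1)],[-1,np.float64(-0.0322),np.float64(-0.0016),np.float64(-0.0),np.float64(4.1)],[-1,np.float64(-0.0322),np.float64(0.0007),np.float64(-0.0),np.float64(4.1)],[-1,np.float64(-0.0321),np.float64(0.003),np.float64(-0.0),np.float64(4.1)],[-1,np.float64(-0.0318),np.float64(0.0053),np.float64(-0.0),np.float64(4.1)]]
[[-1,np.float64(-0.0313),np.float64(0.0076),np.float64(-0.0),np.float64(4.1)],[-1,np.float64(-0.0307),np.float64(0.0098),np.float64(-0.0),np.float64(4.1)],[-1,np.float64(-0.0299),np.float64(0.012),np.float64(-0.0),np.float64(4.1)],[-1,np.float64(-0.029),np.float64(0.0141),np.float64(-0.0),np.float64(4.1)],[-
[... 2728 characters left out ...]
4(-0.0003),np.float64(-0.0),-0.0]]
[[-1,np.float64(-0.0025),np.float64(-0.0003),np.float64(-0.0),-0.0],[-1,np.float64(-0.0025),np.float64(-0.0001),np.float64(-0.0),-0.0],[-1,np.float64(-0.0025),np.float64(-0.0001),np.float64(-0.0),-0.0],[-1,np.float64(-0.0025),np.float64(-0.0001),np.float64(-0.0),-0.0],[-1,np.float64(-0.0026),np.float64(0.0001),np.float64(-0.0),-0.0],[-1,np.float64(-0.0026),np.float64(0.0001),np.float64(-0.0),-0.0],[-1,np.float64(-0.0026),np.float64(0.0001),np.float64(-0.0),-0.0],[-1,np.float64(-0.0026),np.float64(0.0003),np.float64(-0.0),-0.0],[-1,np.float64(-0.0026),np.float64(0.0003),np.float64(-0.0),-0.0],[-1,np.float64(-0.0026),np.float64(0.0003),np.float64(-0.0),-0.0]]
```

Call:
servo_tool(
  motion=[
    [-1, -0.027, -0.012, -0.031, 2.5],
    [-1, -0.0275, -0.011, -0.031, 2.5],
    [-1, -0.028, -0.01, -0.031, 2.5],
    [-1, -0.028, -0.009, -0.032, 2.5],
    [-1, -0.0315, -0.006, 0, 4.1],
    [-1, -0.032, -0.004, 0, 4.1],
    [-1, -0.032, -0.0015, 0, 4.1],
    [-1, -0.032, 0.0005, 0, 4.1],
    [-1, -0.032, 0.003, 0, 4.1],
    [-1, -0.032, 0.005, 0, 4.1],
  ],
)

```text
t: 1.93
tool_pos: [0.4822, 0.3633, 0.3359]
tcp_rot: [0.0, 0.497, 0.868, 0.0]
contact_force: [-0.2, 0.6, -0.8]
width: 0.297
grasp_force: 0.0
```

Call:
servo_tool(
  motion=[
    [-1, -0.031, 0.0075, 0, 4.1],
    [-1, -0.0305, 0.01, 0, 4.1],
    [-1, -0.03, 0.012, 0, 4.1],
    [-1, -0.029, 0.014, 0, 4.1],
    [-1, -0.028, 0.016, 0, 4.1],
    [-1, -0.0265, 0.018, 0, 4.1],
    [-1, -0.0255, 0.02, 0, 4.1],
    [-1, -0.024, 0.0215, 0, 4.1],
    [-1, -0.022, 0.0235, 0, 4.1],
    [-1, -0.0205, 0.025, 0, 4.1],
  ],
)

```text
t: 2.77
tool_pos: [0.7068, 0.1328, 0.3357]
tcp_rot: [-0.0, 0.769, 0.639, 0.0]
contact_force: [0.7, 0.5, -0.2]
width: 0.005
grasp_force: 0.0
```

Call:
servo_tool(
  motion=[
    [-1, 0, 0, 0.01, 0],
    [-1, 0, 0, 0.01, 0],
    [-1, 0, 0, 0.01, 0],
    [-1, 0, 0, 0.01, 0],
    [-1, 0, 0, 0.01, 0],
    [-1, 0, 0, 0.01, 0],
    [-1, 0, 0, 0.01, 0],
    [-1, 0, 0, 0.01, 0],
    [-1, 0, 0, 0.01, 0],
    [-1, 0, 0, 0.003, 0],
  ],
)

```text
t: 3.6
tool_pos: [0.705, 0.1338, 0.2404]
tcp_rot: [-0.001, 0.768, 0.64, -0.001]
contact_force: [-0.3, 0.9, 0.1]
width: 0.005
grasp_force: 0.0
```

Call:
servo_tool(
  motion=[
    [-1, -0.009, -0.0037, 0, 0],
    [-1, -0.009, -0.0037, 0, 0],
    [-1, -0.009, -0.0037, 0, 0],
    [-1, -0.0045, -0.002, 0, 0],
    [-1, -0.003, -0.0017, 0, 0],
    [-1, -0.003, -0.0017, 0, 0],
    [-1, -0.003, -0.0014, 0, 0],
    [-1, -0.003, -0.0014, 0, 0],
    [-1, -0.003, -0.0014, 0, 0],
    [-1, -0.003, -0.001, 0, 0],
  ],
)

```text
t: 4.43
tool_pos: [0.6757, 0.0891, 0.2429]
tcp_rot: [0.0, 0.768, 0.64, 0.0]
contact_force: [3.3, 2.4, 0.8]
width: 0.006
grasp_force: 1.3
```

Call:
servo_tool(
  motion=[
    [-1, -0.0033, -0.001, 0, 0],
    [-1, -0.0033, -0.001, 0, 0],
    [-1, -0.0033, -0.001, 0, 0],
    [-1, -0.0033, -0.001, 0, 0],
    [-1, -0.0033, -0.001, 0, 0],
    [-1, -0.003, -0.0005, 0, 0],
    [-1, -0.003, -0.0005, 0, 0],
    [-1, -0.003, -0.0005, 0, 0],
    [-1, -0.0025, -0.0003, 0, 0],
    [-1, -0.0025, -0.0003, 0, 0],
  ],
)

```text
t: 5.27
tool_pos: [0.663, 0.0603, 0.2426]
tcp_rot: [-0.0, 0.768, 0.64, 0.0]
contact_force: [2.1, 2.5, -0.9]
width: 0.005
grasp_force: 1.5
```

Remaining: about -y 0.029 to (0.662,0.031). Slow at the end.

Call:
servo_tool(
  motion=[
    [-1, -0.003, 0, 0, 0],
    [-1, -0.003, 0, 0, 0],
    [-1, -0.003, 0, 0, 0],
    [-1, -0.003, 0, 0, 0],
    [-1, -0.003, 0.0005, 0, 0],
    [-1, -0.0025, 0.0005, 0, 0],
    [-1, -0.0025, 0.0005, 0, 0],
    [-1, -0.002, 0.0005, 0, 0],
    [-1, -0.002, 0.0005, 0, 0],
    [-1, -0.001, 0, 0, 0],
  ],
)

```text
t: 6.1
tool_pos: [0.661, 0.0348, 0.2426]
tcp_rot: [-0.0, 0.768, 0.64, -0.0]
contact_force: [2.2, 2.7, 1.0]
width: 0.007
grasp_force: 1.3
```

```bash
cat > hook.py <<'E'
from h import *
import sys
im=robot.camera("top"); cv2.imwrite("pics/%s.png"%sys.argv[1],im)
robot.camera("scene")
for c in ("top","scene"):
    for d in robot.tip_of(c,"hook_seat")[:2]: print(c,d["confidence"],d["uv"],onz(c,d["uv"],.254))
c0=proj("top",(.56,-.01,.26)).astype(int); x,y=c0[0]-80,c0[1]-90
print("crop origin",x,y)
cv2.imwrite("pics/%s_c.png"%sys.argv[1],cv2.resize(im[y:y+150,x:x+200],None,fx=4,fy=4,interpolation=2))
s=robot.sense();print(s["t"],s["tool_pos"])
E
python3 hook.py t1
```

```text
top 0.53 [224.3, 180.6] [ 0.53888026 -0.0064579   0.254     ]
scene 0.89 [279.2, 172.7] [ 0.545759   -0.01235907  0.254     ]
crop origin 145 83
6.3 [0.66079987 0.03481759 0.24253149]
```

View pics/t1_c.png

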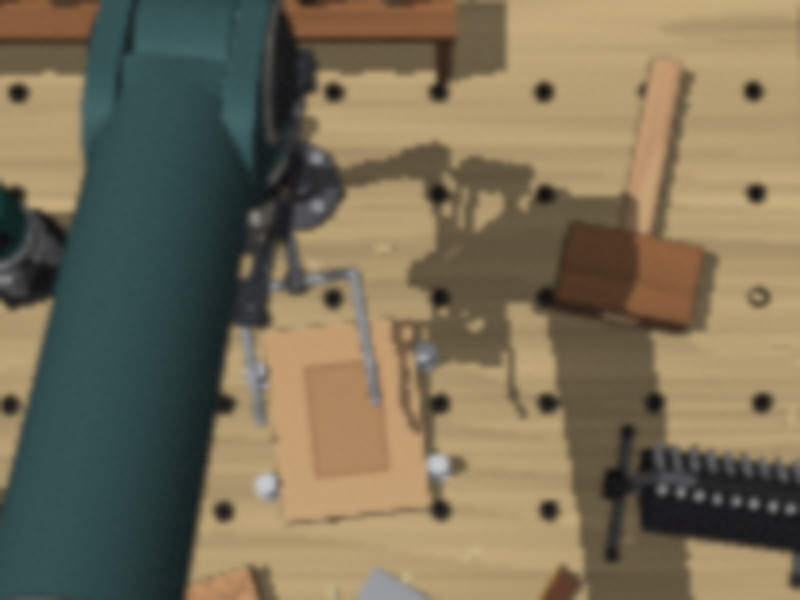

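The arm has swung round and the hook is about 10 mm from the panel's middle. The prong tips show at crop (376,403) and (261,424). I'll back off, rise and go over the lamp.

Call:
servo_tool(
  motion=[
    [-1, 0.012, 0, 0, 0],
    [-1, 0.015, 0, -0.005, 0],
    [-1, 0.005, 0, -0.02, 0],
    [-1, 0, 0, -0.03, 0],
    [-1, 0, 0, -0.03, 0],
    [-1, 0, 0, -0.03, 0],
    [0, -0.03, -0.01, -0.02, 0],
    [0, -0.035, -0.015, 0, 0],
    [0, -0.035, -0.015, 0, 0],
    [0, -0.035, -0.015, 0, 0],
  ],
)

```text
t: 7.13
tool_pos: [0.5876, -0.0563, 0.3782]
tcp_rot: [0.0, 0.768, 0.641, -0.0]
contact_force: [0.0, 0.5, -0.9]
width: 0.272
grasp_force: 0.0
```

Call:
servo_tool(
  motion=[
    [0, -0.035, -0.015, 0, 0],
    [0, -0.035, -0.015, 0, 0],
    [0, -0.035, -0.015, 0, 0],
    [0, -0.035, -0.015, 0, 0],
    [0, -0.035, -0.015, 0, 0],
    [0, -0.035, -0.01, 0, 0],
    [0, -0.015, -0.005, 0, 0],
    [0, 0, 0, 0, 0],
    [0, 0, 0, 0, 0],
    [0, 0, 0, 0, 0],
  ],
)

```text
t: 7.97
tool_pos: [0.4603, -0.2595, 0.3776]
tcp_rot: [-0.0, 0.767, 0.641, 0.0]
contact_force: [0.5, 0.4, -0.5]
width: 0.499
grasp_force: 0.0
```

Run:
```python
from h import *
s=robot.sense();print(s["t"],s["tool_pos"],s["qpos"])
p=robot.camera_params("wrist");im=robot.camera("wrist");cv2.imwrite("pics/w1.png",im);print(p)
for n,z in (("lamp_bar",.173),("lamp_mid",.09)):
    for d in robot.tip_of("wrist",n)[:2]: print(n,d["confidence"],d["uv"],onz("wrist",d["uv"],z,p))
t=robot.camera("top");cv2.imwrite("pics/t2.png",t)
c=cv2.resize(t[90:210,150:290],None,fx=4,fy=4,interpolation=2)
w=cv2.resize(im,(560,420)); 
cv2.imwrite("pics/both.png",c)
robot.camera("scene")
for cam in ("top","scene"):
    for n,z in(("hook_seat",.254),("lamp_bar",.173)):
        for d in robot.tip_of(cam,n)[:1]: print(cam,n,d["confidence"],d["uv"],onz(cam,d["uv"],z))
```

```text
7.9667 [ 0.46030897 -0.25945832  0.37764073] [-0.13458499  0.12821468  0.65976008  1.71623826 -0.0811571   1.32498623
  0.36194162]
{'vertical_fov': 70.04330715790044, 'cx': 251.7333314332501, 'cy': 194.32919821424255, 'xyz': array([ 0.47389793, -0.17878651,  0.54789634]), 'attitude': array([ 0.98561867, -0.14349145,  0.01296959, -0.08830528])}
lamp_bar 0.86 [268.9, 219.1] [ 0.47202815 -0.33031032  0.173     ]
lamp_mid 0.81 [268.2, 203.7] [ 0.4750605  -0.33492377  0.09      ]
top hook_seat 0.78 [225.1, 179.8] [ 0.54121173 -0.0087638   0.254     ]
scene hook_seat 0.97 [279.9, 173.3] [ 0.54874208 -0.01255601  0.254     ]
scene lamp_bar 0.72 [342.5, 222.6] [0.74846462 0.04069454 0.173     ]
```

View pics/w1.png

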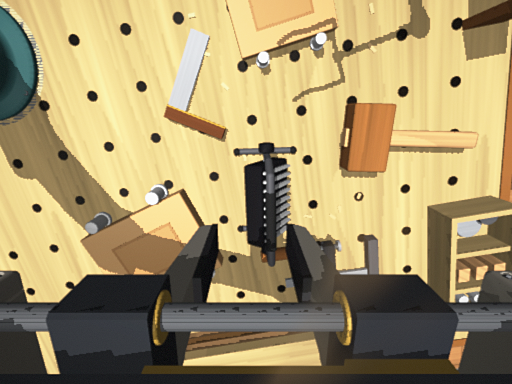

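View pics/both.png

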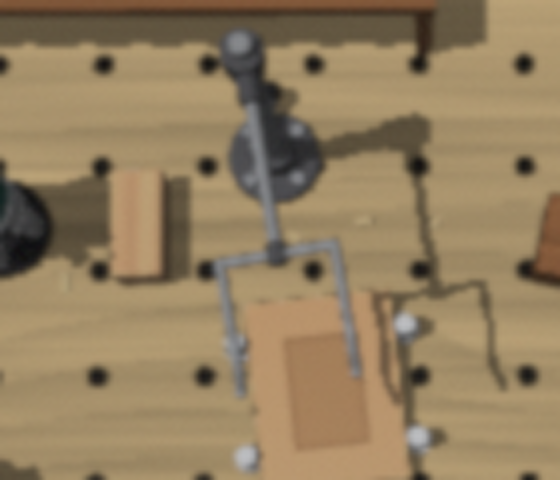

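Without the robot, the prong tips are at crop (240,394) and (357,375). The wrist picture shows the lamp at (268,205), with its bar running nearly up the picture.

Run:
```python
from h import *
g=lambda u,v,z:onz("top",(150+u/4,90+v/4),z)[:2]
hub=g(239,43,.289);t1=g(240,394,.266);t2=g(357,375,.266);cb=g(277,252,.262)
d=(t1+t2)/2-hub;d2=cb-hub;print(hub,t1,t2,np.linalg.norm(d),[np.degrees(np.arctan2(e[1],e[0])) for e in(d,d2)])
im=cv2.imread("pics/w1.png")[130:280,220:320];cv2.imwrite("pics/w1c.png",cv2.resize(im,None,fx=4,fy=4,interpolation=2))
```

```text
[0.76502691 0.03347231] [0.5143739  0.03335961] [ 0.52770668 -0.0501075 ] 0.2475491417052346 [np.float64(-170.26786521627284), np.float64(-170.0839910003769)]
```

View pics/w1c.png

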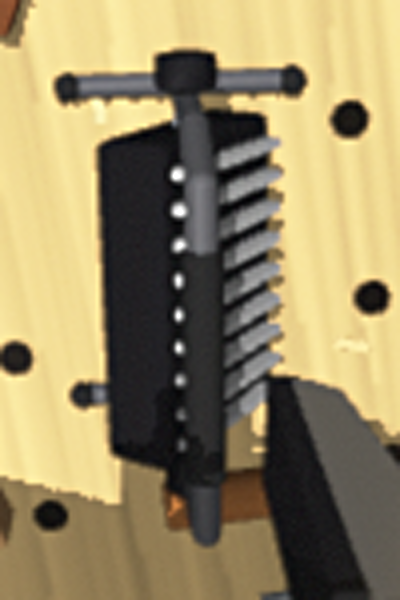

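The wrist crop shows the bar's sleeve from (203,250) to (206,485). The light face is at left (world -x) and the fins at right, so lamp x is roughly world +x.

Run:
```python
from h import *
p=robot.camera_params("wrist")
a=onz("wrist",(220+203/4,130+250/4),.173,p);b=onz("wrist",(220+206/4,130+485/4),.173,p);c=onz("wrist",(220+197/4,130+180/4),.173,p);e=onz("wrist",(220+207/4,130+535/4),.173,p)
print(a,b,c,e,np.linalg.norm(a-b),np.linalg.norm(c-e),(a+b)/2,(c+e)/2,[np.degrees(np.arctan2(*(u-v)[[1,0]])) for u,v in((a,b),(c,e))])
s=robot.sense();r=rot(s["tcp_rot"]);print(s["t"],s["tool_pos"],np.degrees(np.arctan2(r[1,1],r[0,1])))
```

```text
[ 0.48013377 -0.29227114  0.173     ] [ 0.46633436 -0.38437991  0.173     ] [ 0.48215485 -0.26674178  0.173     ] [ 0.4632896  -0.40564502  0.173     ] 0.09313672766991968 0.14017848326098908 [ 0.47323407 -0.33832552  0.173     ] [ 0.47272222 -0.3361934   0.173     ] [np.float64(81.47952192938351), np.float64(82.26565154949337)]
8.4167 [ 0.45939499 -0.26093989  0.37758878] -10.373962389369884
```

Call:
servo_tool(
  motion=[
    [0, -0.024, 0.009, 0, 0],
    [0, -0.024, 0.009, 0, 0],
    [0, -0.0245, 0.009, 0, 0],
    [0, 0, 0, 0.02, -2.4],
    [0, 0, 0, 0.03, 0],
    [0, 0, 0, 0.03, 0],
    [0, 0, 0, 0.03, 0],
    [0, 0, 0, 0.02, 0],
    [0, 0, 0, 0, 0],
    [0, 0, 0, 0, 0],
  ],
)

```text
t: 9.25
tool_pos: [0.4724, -0.3373, 0.2473]
tcp_rot: [-0.001, 0.755, 0.656, -0.001]
contact_force: [0.8, 0.3, 1.2]
width: 0.498
grasp_force: 0.0
```

Run:
```python
from h import *
s=robot.sense();r=rot(s["tcp_rot"]);print(s["t"],s["tool_pos"],np.degrees(np.arctan2(r[1,1],r[0,1])))
p=robot.camera_params("wrist");im=robot.camera("wrist");cv2.imwrite("pics/w2.png",im)
for d in robot.tip_of("wrist","lamp_bar")[:2]: print(d["confidence"],d["uv"],onz("wrist",d["uv"],.173,p))
print(proj("wrist",(.473,-.337,.173),p))
```

```text
9.25 [ 0.47244815 -0.33725057  0.24725963] -8.007121176082576
0.74 [254.8, 199.1] [ 0.47481981 -0.33311928  0.173     ]
[253.4431092  203.25305614]
```

View pics/w2.png

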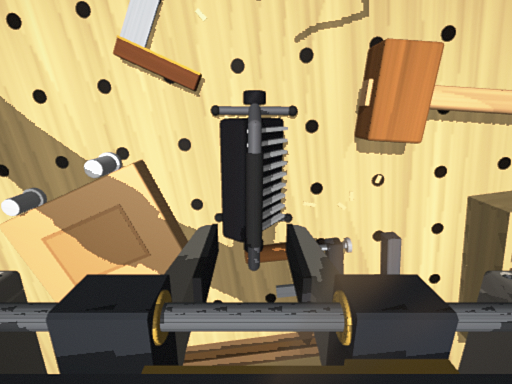

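The bar lies upright at column 254, centred between the fingers. I'll go down and close on it.

Call:
servo_tool(
  motion=[
    [0, 0, 0, 0.02, 0],
    [0, 0, 0, 0.02, 0],
    [0, 0, 0, 0.02, 0],
    [0, 0, 0, 0.015, 0],
    [0, 0, 0, 0.01, 0],
    [0, 0, 0, 0.007, 0],
    [0, 0, 0, 0, 0],
    [0, 0, 0, 0, 0],
    [-1, 0, 0, 0, 0],
    [-1, 0, 0, 0, 0],
  ],
)

```text
t: 10.18
tool_pos: [0.4733, -0.3378, 0.1567]
tcp_rot: [0.001, 0.755, 0.656, 0.0]
contact_force: [-0.2, -0.9, -1.1]
width: 0.379
grasp_force: 0.0
```

Call:
servo_tool(
  motion=[
    [-1, 0, 0, 0, 0],
    [-1, 0, 0, 0, 0],
    [-1, 0, 0, 0, 0],
    [-1, 0, 0, 0, 0],
    [-1, 0, 0, 0, 0],
    [-1, 0, 0, 0, 0],
    [-1, 0, 0, 0, 0],
    [-1, 0, 0, 0, 0],
    [-1, 0, 0, 0, 0],
    [-1, 0, 0, 0, 0],
  ],
)

```text
t: 11.02
tool_pos: [0.4732, -0.3375, 0.1559]
tcp_rot: [0.0, 0.755, 0.656, 0.0]
contact_force: [2.2, -0.5, 3.0]
width: 0.118
grasp_force: 30.0
```

Call:
servo_tool(
  motion=[
    [-1, 0, 0, -0.005, 0],
    [-1, 0, 0, -0.015, 0],
    [-1, 0, 0, -0.02, 0],
    [-1, 0, 0, -0.02, -2],
    [-1, 0, 0, -0.02, -3],
    [-1, 0, 0, -0.02, -4],
    [-1, 0, 0, -0.012, -4],
    [-1, 0, 0, -0.005, -3],
    [-1, 0, 0, 0, -1.8],
    [-1, 0, 0, 0, 0],
  ],
)

```text
t: 11.85
tool_pos: [0.471, -0.3368, 0.2716]
tcp_rot: [-0.002, 0.644, 0.765, -0.0]
contact_force: [-0.4, 0.0, -6.0]
width: 0.121
grasp_force: 30.0
```

Call:
servo_tool(
  motion=[
    [-1, 0.005, 0.001, 0, 0],
    [-1, 0.01, 0.001, 0, 0],
    [-1, 0.015, 0.002, 0, 0],
    [-1, 0.02, 0.003, 0, 0],
    [-1, 0.02, 0.003, 0, 0],
    [-1, 0.02, 0.003, 0, 0],
    [-1, 0.02, 0.003, 0, 0],
    [-1, 0.02, 0.003, 0, 0],
    [-1, 0.02, 0.003, 0, 0],
    [-1, 0.02, 0.003, 0, 0],
  ],
)

```text
t: 12.68
tool_pos: [0.4673, -0.1635, 0.272]
tcp_rot: [-0.001, 0.644, 0.765, -0.0]
contact_force: [0.8, 0.3, -6.7]
width: 0.118
grasp_force: 30.0
```

Call:
servo_tool(
  motion=[
    [-1, 0.02, 0.003, 0, 0],
    [-1, 0.02, 0.003, 0, 0],
    [-1, 0.02, 0.003, 0, 0],
    [-1, 0.02, 0.003, 0, 0],
    [-1, 0.02, 0.003, 0, 0],
    [-1, 0.02, 0.002, 0, 0],
    [-1, 0.015, 0.001, 0, 0],
    [-1, 0.007, 0.001, 0, 0],
    [-1, 0.003, 0, 0, 0],
    [-1, 0, 0, 0, 0],
  ],
)

```text
t: 13.52
tool_pos: [0.462, -0.0192, 0.2724]
tcp_rot: [-0.0, 0.644, 0.765, -0.0]
contact_force: [0.0, 0.7, -6.1]
width: 0.117
grasp_force: 30.0
```

Run:
```python
from h import *
s=robot.sense();r=rot(s["tcp_rot"]);print(s["t"],s["tool_pos"],np.degrees(np.arctan2(r[1,1],r[0,1])),s["contact_force"],s["width"])
a=robot.camera("scene");
for c in ("scene","wrist"):
  p=robot.camera_params(c)
  if c=="wrist": b=robot.camera(c)
  for n,z in (("hook_seat",.254),("lamp_bar",s["tool_pos"][2]+.017),("lamp_mid",s["tool_pos"][2]-.066)):
    for d in robot.tip_of(c,n)[:1]: print(c,n,d["confidence"],d["uv"],onz(c,d["uv"],z,p))
cv2.imwrite("pics/s3.png",np.hstack([cv2.resize(a[80:320,160:400],(440,440)),cv2.resize(b[:,130:400],(310,440))]))
```

```text
13.5167 [ 0.46195907 -0.01923253  0.2723828 ] 9.839983338994394 [ 0.03622927  0.67918697 -6.07769775] 0.1172917667208423
scene hook_seat 0.89 [281.8, 171.9] [ 0.54846361 -0.00469708  0.254     ]
scene lamp_bar 0.82 [256.5, 148.4] [ 0.45701981 -0.01799539  0.2893828 ]
scene lamp_mid 0.87 [260.3, 166.5] [ 0.4581296  -0.00181237  0.2063828 ]
wrist lamp_bar 0.55 [250.5, 245.4] [ 0.46045635 -0.01741637  0.2893828 ]
wrist lamp_mid 0.7 [252.0, 204.8] [ 0.46174637 -0.01896797  0.2063828 ]
```

View pics/s3.png

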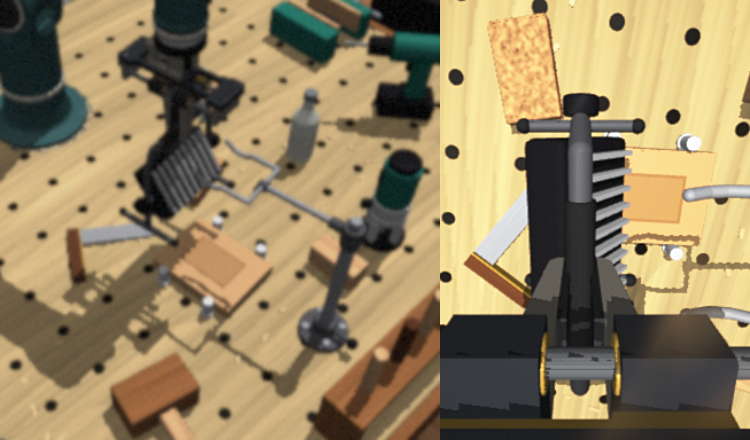

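Run:
```python
from h import *
p=robot.camera_params("wrist")
a=onz("wrist",(347.7,170.2),.266,p);b=onz("wrist",(343.4,273.2),.266,p);m=(a+b)/2
print(a,b,np.linalg.norm(a-b),np.degrees(np.arctan2(*(a-b)[[1,0]])),m+.026*np.array([np.cos(.171),np.sin(.171),0]))
```

```text
[0.51610888 0.03586548 0.266     ] [ 0.53366805 -0.03939612  0.266     ] 0.07728281685277735 103.13266703937084 [0.55050926 0.00265904 0.266     ]
```

Call:
servo_tool(
  motion=[
    [-1, 0, 0.005, 0, 0],
    [-1, 0, 0.01, 0, 0],
    [-1, 0, 0.012, 0, 0],
    [-1, 0, 0.012, 0, 0],
    [-1, 0, 0.012, 0, 0],
    [-1, 0, 0.012, 0, 0],
    [-1, 0, 0.012, 0, 0],
    [-1, 0, 0.008, 0, 0],
    [-1, 0, 0.004, 0, 0],
    [-1, 0, 0, 0, 0],
  ],
)

```text
t: 14.75
tool_pos: [0.5492, -0.0044, 0.2722]
tcp_rot: [0.0, 0.644, 0.765, -0.0]
contact_force: [1.0, -0.2, -5.6]
width: 0.118
grasp_force: 30.0
```

Run:
```python
from h import *
s=robot.sense();print(s["t"],s["tool_pos"],s["contact_force"])
for c in ("scene","top"):
  im=robot.camera(c)
  for n,z in (("hook_seat",.254),("lamp_bar",s["tool_pos"][2]+.017)):
    for d in robot.tip_of(c,n)[:1]: print(c,n,d["confidence"],d["uv"],onz(c,d["uv"],z))
  if c=="scene": cv2.imwrite("pics/s4.png",cv2.resize(im[110:260,220:420],None,fx=4,fy=4,interpolation=2))
```

```text
14.75 [ 0.54918801 -0.00435015  0.27215085] [ 1.01203565 -0.20215605 -5.57120499]
scene hook_seat 0.71 [280.2, 171.9] [ 0.54543202 -0.00804742  0.254     ]
scene lamp_bar 0.87 [281.7, 163.5] [ 0.54818812 -0.00788432  0.28915085]
top hook_seat 0.49 [224.7, 176.9] [ 0.5497135  -0.00757677  0.254     ]
top lamp_bar 0.88 [220.3, 177.3] [0.54275957 0.00216532 0.28915085]
```

View pics/s4.png

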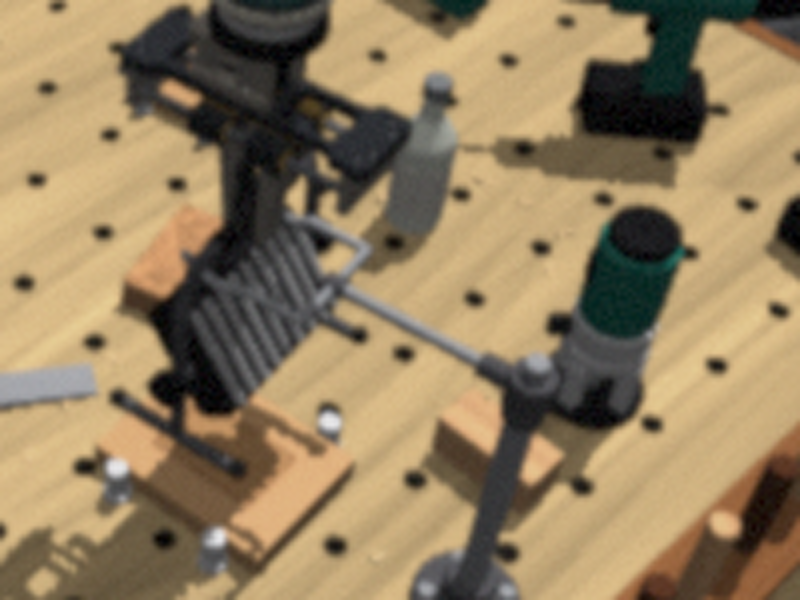

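The near prong runs between the lamp's bar and its head at about (250,290), and the bar is over the hook. I'll lower it.

Call:
servo_tool(
  motion=[
    [-1, 0, 0, 0.004, 0],
    [-1, 0, 0, 0.005, 0],
    [-1, 0, 0, 0.005, 0],
    [-1, 0, 0, 0.004, 0],
    [-1, 0, 0, 0.003, 0],
    [-1, 0, 0, 0.002, 0],
    [-1, 0, 0, 0.002, 0],
    [-1, 0, 0, 0.001, 0],
    [-1, 0, 0, 0, 0],
    [-1, 0, 0, 0, 0],
  ],
)

```text
t: 15.88
tool_pos: [0.5483, -0.0047, 0.2467]
tcp_rot: [0.0, 0.644, 0.765, 0.0]
contact_force: [0.4, 0.0, -6.1]
width: 0.121
grasp_force: 30.0
```

Call:
servo_tool(
  motion=[
    [-1, 0, 0, 0.001, 0],
    [-1, 0, 0, 0.001, 0],
    [-1, 0, 0, 0.001, 0],
    [-1, 0, 0, 0.001, 0],
    [-1, 0, 0, 0.001, 0],
    [-1, 0, 0, 0, 0],
    [-1, 0, 0, 0, 0],
    [-1, 0, 0, 0, 0],
    [-1, 0, 0, 0, 0],
    [-1, 0, 0, 0, 0],
  ],
)

```text
t: 16.72
tool_pos: [0.5484, -0.0047, 0.2418]
tcp_rot: [0.0, 0.644, 0.765, 0.0]
contact_force: [1.0, 0.3, -4.3]
width: 0.12
grasp_force: 30.0
```

Call:
servo_tool(
  motion=[
    [-1, 0, 0, 0.001, 0],
    [-1, 0, 0, 0.001, 0],
    [-1, 0, 0, 0.001, 0],
    [-1, 0, 0, 0.001, 0],
    [-1, 0, 0, 0.001, 0],
    [-1, 0, 0, 0.001, 0],
    [-1, 0, 0, 0, 0],
    [-1, 0, 0, 0, 0],
    [-1, 0, 0, 0, 0],
    [-1, 0, 0, 0, 0],
  ],
)

```text
t: 17.55
tool_pos: [0.5486, -0.0046, 0.2359]
tcp_rot: [0.0, 0.644, 0.765, 0.0]
contact_force: [2.0, -0.5, -0.9]
width: 0.122
grasp_force: 30.0
```

Call:
servo_tool(
  motion=[
    [-1, 0, 0, 0.001, 0],
    [-1, 0, 0, 0.001, 0],
    [-1, 0, 0, 0.001, 0],
    [-1, 0, 0, 0.001, 0],
    [-1, 0, 0, 0.001, 0],
    [-1, 0, 0, 0, 0],
    [-1, 0, 0, 0, 0],
    [-1, 0, 0, 0, 0],
    [-1, 0, 0, 0, 0],
    [-1, 0, 0, 0, 0],
  ],
)

```text
t: 18.38
tool_pos: [0.5489, -0.0046, 0.2311]
tcp_rot: [0.001, 0.644, 0.765, 0.001]
contact_force: [4.3, -0.4, 2.2]
width: 0.12
grasp_force: 30.0
```

Call:
servo_tool(
  motion=[
    [-1, 0, 0.001, 0, 0],
    [-1, 0, 0.001, 0.001, 0],
    [-1, 0, 0.001, 0.001, 0],
    [-1, 0, 0, 0.001, 0],
    [-1, 0, 0, 0.001, 0],
    [-1, 0, 0, 0, 0],
    [-1, 0, 0, 0, 0],
    [-1, 0, 0, 0, 0],
    [-1, 0, 0, 0, 0],
    [-1, 0, 0, 0, 0],
  ],
)

```text
t: 19.22
tool_pos: [0.5506, -0.0043, 0.2265]
tcp_rot: [-0.0, 0.644, 0.765, -0.0]
contact_force: [-3.5, -0.4, 3.1]
width: 0.118
grasp_force: 30.0
```

Run:
```python
from h import *
f=[]
for c in ("scene","top")*2:
  robot.camera(c); s=robot.sense(); f.append(s["contact_force"])
  for n,z in (("hook_seat",.24),("lamp_bar",s["tool_pos"][2]+.017)):
    for d in robot.tip_of(c,n)[:1]: print(c,n,d["confidence"],d["uv"],onz(c,d["uv"],z))
  f.append(robot.sense()["contact_force"])
print(np.mean(f,0),s["t"],s["tool_pos"])
```

```text
scene hook_seat 0.87 [280.7, 175.8] [ 0.54825489 -0.00770093  0.24      ]
scene lamp_bar 0.87 [280.7, 172.6] [ 0.54156312 -0.00128337  0.24349831]
top hook_seat 0.71 [278.4, 240.5] [ 0.36581882 -0.16191956  0.24      ]
top lamp_bar 0.84 [225.2, 176.3] [ 0.55323631 -0.0082647   0.24351191]
scene hook_seat 0.93 [281.9, 176.3] [ 0.55193072 -0.00656001  0.24      ]
scene lamp_bar 0.91 [283.0, 173.9] [ 5.49610604e-01 -9.40497213e-05  2.43529650e-01]
top hook_seat 0.57 [222.7, 179.9] [ 0.54317278 -0.00072163  0.24      ]
top lamp_bar 0.63 [221.8, 177.2] [0.55060883 0.00166404 0.24353731]
[-4.69565288 -0.81276411  3.14297236] 19.7167 [ 0.55093856 -0.00420273  0.22653731]
```

Call:
servo_tool(
  motion=[
    [-1, 0, -0.001, 0.001, 0],
    [-1, 0, 0, 0.001, 0],
    [-1, 0, 0, 0.001, 0],
    [-1, 0, 0, 0.001, 0],
    [-1, 0, 0, 0, 0],
    [-1, 0, 0, 0, 0],
    [-1, 0, 0, 0, 0],
    [-1, 0, 0, 0, 0],
    [-1, 0, 0, 0, 0],
    [-1, 0, 0, 0, 0],
  ],
)

```text
t: 20.65
tool_pos: [0.5513, -0.0041, 0.2232]
tcp_rot: [0.001, 0.644, 0.765, 0.001]
contact_force: [-1.1, 0.3, 5.0]
width: 0.121
grasp_force: 30.0
```

Call:
servo_tool(
  motion=[
    [-1, 0, 0, 0, 0],
    [-1, 0, 0, -0.001, 0],
    [-1, 0, 0, -0.002, 0],
    [-1, 0, 0, -0.002, 0],
    [-1, 0, 0, -0.002, 0],
    [-1, 0, 0, -0.002, 0],
    [-1, 0, 0, -0.001, 0],
    [-1, 0, 0, 0, 0],
    [-1, 0, 0, 0, 0],
    [-1, 0, 0, 0, 0],
  ],
)

```text
t: 21.48
tool_pos: [0.5503, -0.0043, 0.2325]
tcp_rot: [0.0, 0.644, 0.765, 0.0]
contact_force: [2.5, 0.5, 0.2]
width: 0.124
grasp_force: 30.0
```

Run:
```python
from h import *
f=[]
for i in range(6):
  robot.camera("scene"); s=robot.sense(); f.append(s["contact_force"])
print(np.mean(f,0),s["t"],s["tool_pos"])
```

```text
[1.56188484 0.25114892 0.84051734] 21.7833 [ 0.5502586  -0.00428228  0.23260378]
```

Call:
servo_tool(
  motion=[
    [-1, 0, 0, -0.001, 0],
    [-1, 0, 0, 0, 0],
    [-0.76, 0, 0, 0, 0],
    [-0.7, 0, 0, 0, 0],
    [-0.65, 0, 0, 0, 0],
    [-0.6, 0, 0, 0, 0],
    [-0.5, 0, 0, 0, 0],
    [-0.4, 0, 0, 0, 0],
    [-0.3, 0, 0, 0, 0],
    [-0.3, 0, 0, 0, 0],
  ],
)

```text
t: 22.62
tool_pos: [0.5501, -0.0044, 0.2336]
tcp_rot: [-0.0, 0.644, 0.765, -0.0]
contact_force: [0.5, 0.1, -0.5]
width: 0.347
grasp_force: 0.0
```

Call:
servo_tool(
  motion=[
    [-0.2, 0, 0, 0, 0],
    [-0.2, 0, 0, 0, 0],
    [-0.2, 0, 0, 0, 0],
    [-0.2, 0, 0, 0, 0],
    [-0.2, 0, 0, 0, 0],
    [-0.2, 0, 0, 0, 0],
    [-0.2, 0, 0, 0, 0],
    [-0.2, 0, 0, 0, 0],
    [-0.2, 0, 0, 0, 0],
    [-0.2, 0, 0, 0, 0],
  ],
)

```text
t: 23.45
tool_pos: [0.5502, -0.0043, 0.2336]
tcp_rot: [0.0, 0.644, 0.765, 0.0]
contact_force: [0.3, -0.9, 0.5]
width: 0.399
grasp_force: 0.0
```

```bash
cat > st.py <<'E'
from h import *
f=[]
for c in ("scene","top","wrist","scene"):
  p=robot.camera_params(c);robot.camera(c); s=robot.sense(); f.append(s["contact_force"])
  for n,z in (("hook_seat",.245),("lamp_bar",.252),("lamp_mid",.169)):
    for d in robot.tip_of(c,n)[:1]: print(c,n,round(d["confidence"],2),np.round(d["uv"],1),np.round(onz(c,d["uv"],z,p),3))
print(np.mean(f,0),s["t"],s["tool_pos"],s["width"])
E
python3 st.py
```

```text
scene hook_seat 0.64 [281.9 173.5] [ 0.547 -0.002  0.245]
scene lamp_bar 0.7 [281.5 169.8] [0.541 0.002 0.252]
scene lamp_mid 0.62 [281.8 193. ] [ 0.555 -0.004  0.169]
top lamp_bar 0.72 [223.5 178.3] [ 0.546 -0.004  0.252]
top lamp_mid 0.84 [227.  182.9] [ 0.545 -0.009  0.169]
wrist lamp_bar 0.95 [250.9 244.4] [0.548 0.    0.252]
wrist lamp_mid 0.91 [252.9 202.3] [0.55  0.    0.169]
scene hook_seat 0.89 [279.7 172.4] [ 0.54  -0.004  0.245]
scene lamp_bar 0.41 [351.8 207. ] [0.761 0.042 0.252]
scene lamp_mid 0.63 [283.6 191.5] [0.555 0.004 0.169]
[ 0.13773046  0.09653257 -0.12054788] 24.1 [ 0.5501623  -0.00435215  0.23363711] 0.40217226907122855
```

The lamp hangs free with no force on the tool, so I'll withdraw straight up.

Call:
servo_tool(
  motion=[
    [-0.2, 0, 0, -0.004, 0],
    [-0.2, 0, 0, -0.006, 0],
    [-0.2, 0, 0, -0.01, 0],
    [-0.2, 0, 0, -0.015, 0],
    [-0.2, 0, 0, -0.02, 0],
    [-0.2, 0, 0, -0.03, 0],
    [-0.2, 0, 0, -0.03, 0],
    [-0.2, 0, 0, -0.03, 0],
    [-0.2, 0, 0, 0, 0],
    [-0.2, 0, 0, 0, 0],
  ],
)

```text
t: 25.08
tool_pos: [0.551, -0.0045, 0.3813]
tcp_rot: [0.002, 0.644, 0.765, 0.002]
contact_force: [-0.7, -0.1, -0.3]
width: 0.398
grasp_force: 0.0
```

Call:
servo_tool(
  motion=[
    [-0.2, 0, 0, 0, 0],
    [-0.2, 0, 0, 0, 0],
    [-0.2, 0, 0, 0, 0],
    [-0.2, 0, 0, 0, 0],
    [-0.2, 0, 0, 0, 0],
    [-0.2, 0, 0, 0, 0],
    [-0.2, 0, 0, 0, 0],
    [-0.2, 0, 0, 0, 0],
    [-0.2, 0, 0, 0, 0],
    [-0.2, 0, 0, 0, 0],
  ],
)

```text
t: 25.92
tool_pos: [0.5501, -0.0044, 0.3786]
tcp_rot: [0.0, 0.644, 0.765, 0.0]
contact_force: [-0.2, -0.5, -0.1]
width: 0.4
grasp_force: 0.0
```

Call:
servo_tool(
  motion=[
    [-0.2, 0, 0, 0, 0],
    [-0.2, 0, 0, 0, 0],
    [-0.2, 0, 0, 0, 0],
    [-0.2, 0, 0, 0, 0],
    [-0.2, 0, 0, 0, 0],
    [-0.2, 0, 0, 0, 0],
    [-0.2, 0, 0, 0, 0],
    [-0.2, 0, 0, 0, 0],
    [-0.2, 0, 0, 0, 0],
    [-0.2, 0, 0, 0, 0],
  ],
)

```text
t: 26.75
tool_pos: [0.5502, -0.0043, 0.3787]
tcp_rot: [0.0, 0.644, 0.765, 0.0]
contact_force: [0.3, 1.5, -0.2]
width: 0.398
grasp_force: 0.0
```

```bash
python3 st.py
python3 - <<'E'
from h import *
a=robot.camera("scene").astype(int)
for i in range(3): b=robot.camera("scene").astype(int)
print(np.abs(a-b).max(),np.abs(a-b).mean())
E
```

```text
scene hook_seat 0.9 [281.8 174.3] [ 0.549 -0.005  0.245]
scene lamp_bar 0.7 [280.7 171.2] [ 0.543 -0.004  0.252]
scene lamp_mid 0.77 [283.1 193.2] [ 0.559 -0.002  0.169]
top hook_seat 0.49 [224.3 179.6] [ 0.543 -0.006  0.245]
top lamp_bar 0.96 [223. 177.] [ 0.55  -0.003  0.252]
top lamp_mid 0.62 [228.7 181.8] [ 0.548 -0.014  0.169]
wrist lamp_bar 0.74 [250.7 186.8] [ 0.548 -0.002  0.252]
wrist lamp_mid 0.63 [252.8 173.2] [ 0.551 -0.004  0.169]
scene hook_seat 0.6 [282.2 170.6] [0.54  0.006 0.245]
scene lamp_bar 0.84 [283.1 170. ] [0.544 0.005 0.252]
[ 0.21156182 -0.33171637  0.31034152] 27.4 [ 0.5501414  -0.00434671  0.37860961] 0.4015398133564494
27 2.204096476236979
```

```bash
python3 -c "
from bench import robot
print(robot.sign_off())"
```

```text
the job is handed in; nothing more can be done
None
```

I swung the hook to about 11 mm from the panel's middle, hung the lamp by its bar across both prongs, tugged it down to about 11 N on the hook by the wrist force reading, let go, backed off and handed the job in at about 28 s; the last camera readings showed the lamp hanging in the hook, but sign-off gave no verdict.

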